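# Slide the divider into the cutlery tray and hold a square in its corner

## Task

The wooden cutlery tray is being put back together: slide the loose cross divider down into the pair of grooves in the tray's side boards until it is fully home, and let go of it. Then take the metal assembly square by its diagonal brace, set it flat on the tray floor in the large compartment, and press it into the corner between the divider and the left side board until both its outer faces touch, firmly but without forcing. Finish with the square still gripped and pressed against both, so that the divider can be pinned; leave the other things on the worktop where they are.

Things in the scene. Friction and masses are not known exactly. Their poses are not given: they have to be found in the camera images.
- tray: Light-wood cutlery tray, open on top, 240 (x) by 236 (y) by 56 mm high; it does not shift. Origin: centre of its underside, on the worktop; +x away from the robot, +y left, yaw within 0.3 rad. Floor top at z = 8 mm; inner faces at x = -110, +110, y = -106, +106 mm. A fixed partition, y = -52 to -44 mm, 48 mm high, runs from the front board to x = +40 mm; the large compartment is left of it.
- slot (a point): Where the divider belongs: half-way between the two grooves, at floor height, x = +55, y = 0 in the tray's frame, axes as the tray's. The grooves, upright in the inner faces of the side boards, open at the top, down to the floor, are 12 mm wide (x) and 6 mm deep (bottoms at y = -112, +112 mm), with a 3 mm chamfer across their width at the top. Behind them 49 mm remain to the back board.
- divider_center (a point): Centre of the loose divider, a plain light-wood board 9 mm thick (its x), 221 mm long (its y), 46 mm high (its z), about 70 g, standing on its long edge on the worktop; ends and faces are alike. The point is half-way up, 23 mm above the lower edge. Fully home, its top is 2 mm below the tray's rim.
- divider: The same divider; origin at the centre of its lower edge; x across the thickness, y along the length, z up.
- square: Aluminium assembly square, about 220 g, lying flat, 24 mm deep: two legs 14 mm wide at a right angle, joined by a diagonal brace. Origin: underside, centre of its 120 by 120 mm outline; x, y along the legs. Working faces: the outer ones, at x = +60 and y = +60 mm, 112 mm long (the very corner is notched). In the tray its axes lie along the tray's.
- square_grip (a point): Where to grip the square: middle of its brace, x = y = 5.7 mm in its frame, half-way up (12 mm above its underside). The brace is 16 mm wide and runs along (+1, -1); the fingers close along (+1, +1), one of them in the open triangle, which is 49 mm from the brace to the legs' inner corner. Axes as the square's.
- square_corner (a point): The point where the square's two outer faces would meet, at its underside: x = y = +60 mm in its frame. Axes as the square's.
- tray_corner (a point): The corner to press into, at floor height: x = +52, y = +106 mm in the tray's frame, axes as the tray's. y is the inner face of the left side board; x is the near face of the divider when pushed back in its grooves (it has 3 mm of play there: its near face lies at x = +49 to +52 mm).
- tray_left_side: The left side board of the tray, 12 mm thick, 56 mm high, rigid with it; its frame is the tray's (origin at the centre of the tray's underside).
- fork: Bystander, not to be disturbed: table fork, 205 mm long, lying on the worktop; origin under its centre.
- teaspoon: Bystander, not to be disturbed: teaspoon, 130 mm long, lying in the narrow right compartment of the tray; origin under its centre.
- pen: Bystander, not to be disturbed: ballpoint pen, 145 mm long; origin under its centre.
- salt_shaker: Bystander, not to be disturbed: glass salt shaker, 44 mm across and 90 high; origin under its centre.
- tin: Bystander, not to be disturbed: food tin, 75 mm across and 58 high; origin under its centre.
Mind the look-alikes: they are no part of the job. What is meant by the square is not turquoise, and is the larger of those in its own colour.

How it is judged:
By the outcome, as a careful person would: the job done as asked, in the order asked, and still so for the second after the job is handed in, while the arm keeps its last pose, push and grip.
It also fails if it takes over 70 s, if anything falls off the work surface, if the arm or the gripper's body presses on something with over 40 N, if the wrist force passes 120 N, or if a joint passes its speed limit or range.

## Robot

A 6-joint arm with a two-finger parallel gripper is mounted at the origin on a cart in front of the work surface, level with it; the furniture and walls round the work are solid. World frame = base frame: x ahead of the robot, y to its left, z up, the work surface at z = 0. Lengths are in m, angles in rad, forces in N, time in s.
With the tool pointing down it reaches from about 0.25 to 0.775 m from the base axis. Payload 4 kg.
Tool frame: the origin (TCP) lies midway between the tips of the shut fingers; the grasp point (between the pads) lies 19 mm behind it; z points along the fingers, y is the direction in which the jaws open and shut (so a half turn about z gives the same grasp; the last joint's range is limited). The gripper opens to 94 mm and grips with 3 to 60 N. Pads are 16 mm wide; open, the fingers measure 119 mm over their backs; the gripper's body (75 mm by 177 mm) begins 78 mm behind the grasp point.
Start: joints at [1.097, 0.087, 1.371, -0, 1.684, -0.103], TCP at [0.199, 0.513, 0.206] pointing down, gripper open.
Joint ranges: [-3.1, 3.1], [-0.76, 2.03], [0.27, 2.55], [-1.08, 4.22], [0.17, 2.65], [-2.57, 2.57]. Speed limits (rad/s): [2.79, 2.79, 3.14, 3.14, 3.14, 3.14].

## Interface

Orientations are given as a rotation vector (axis times angle).
In Python, from rig import manip gives the robot as it stands. Calls block until the motion is done:
- manip.goto(position, orientation): joint-space move of the TCP to a pose.
- manip.line_to(position, rot=None, max_speed=0.15, max_force=None): straight line of the TCP; rot=None keeps the orientation; max_speed is the mean speed in m/s. With max_force (N) it stops when the force on the tool has changed by that much, and returns True; else False.
- manip.move_joints(angles): joint-space move.
- manip.gripper_to(opening, grip_force=None): opening from 0.0 (shut) to 1.0 (fully open); grip_force is the grip in N (None keeps the last); returns when the fingers have stopped.
- manip.pause(seconds).
- manip.inverse_kinematics(position, orientation): joint angles nearest the present ones, or None.
- manip.read_camera(name): name is "scene" or "top"; returns a dict with "frame" (384x512x3 uint8, red, green, blue), "depth" (384x512 float32, m along the optical axis (not along the pixel's ray), 0 where there is no reading), "mtx" (3x3 intrinsics, pixels), "k1" (the pictures are not rectified: a ray, as slopes to the right and down, at radius r is drawn at 1 + k1 r^2 times it, then the intrinsics apply), "R" (3x3) and "t" (3): a world point X has camera coordinates R X + t. Camera axes: x right, y down, z forward; pixel columns grow to the right and rows downward; lengths in m; the calibration is good to about 2 mm. A picture is of the moment at which its call begins.
A pose or a line that the arm cannot do raises manip.PlanningError and nothing moves.
- manip.job_done(): hands the job in, once; it reports no verdict.
Trained networks look in a picture, given as the dict that the camera call returned (one of the last four; its "shot" number tells which), for a name from the list of things; names that differ only in an ending like _2 or _b are one class to them, and where a whole thing is asked for, a point or a joint stands for the part that bears it (a point fixed in the world has none). Each returns a list of dicts, best first, with "conf" (0 to 1); they miss things now and then, are a little off and sometimes report something else, mostly with a low value. They report only what shows in the picture. A call takes as long as a camera call. They do not tell look-alikes from the thing itself.
- manip.look_for(name, picture): "location" ([x, y, z] in m, in the coordinates of the camera as it stood for that picture, good to about 4 mm: the middle of the surface that is visible of it).
- manip.cut_out(name, picture): "mask" (384x512 bool, what is visible of it).
Readings, each from a call of its own:
- manip.current_t(): time.
- manip.current_joint_positions(): joint angles.
- manip.current_joint_velocities(): joint speeds.
- manip.current_joint_torque(): joint torques, N m.
- manip.current_ee_pos(): TCP position.
- manip.current_orientation(): TCP orientation.
- manip.current_ft_force(): force on the tool from outside, world axes, zero at the start.
- manip.current_ft_torque(): the same for the moment, N m.
- manip.current_gripper_width(): opening from 0.0 (shut) to 1.0 (fully open).
Only numpy, scipy, OpenCV 4.12 (cv2) and the standard library are available. Lean on these libraries where they do the work, as an engineer would, in place of code of your own. Each camera call takes 0.05 s, during which the arm holds its last target. There are 200 camera calls.

## Working session

There is one attempt and no reset: what is moved stays moved. The work goes in short steps, each a Python script; the robot and the scene stay as the last script left them, time stands still between calls to the robot, and variables do not carry over. Pictures are saved under pics/ and viewed, about 8 in all and at most 12, crops included, and the job is handed in when it is done.

```bash
mkdir -p pics; ls
cat > h.py <<'E'
import numpy as np, cv2
from rig import manip
def world(p,cam): return cam["R"].T@(np.asarray(p)-cam["t"])
def cloud(c):
    h,w=c["depth"].shape
    u,v=np.meshgrid(np.arange(w),np.arange(h))
    pts=np.stack([u,v],-1).reshape(-1,1,2).astype(np.float64)
    n=cv2.undistortPoints(pts,c["mtx"],np.array([c["k1"],0,0,0,0.])).reshape(h,w,2)
    d=c["depth"][...,None]
    P=np.concatenate([n*d,d],-1)
    return (P-c["t"])@c["R"]
def proj(X,c):
    q=(c["R"]@np.asarray(X).reshape(-1,3).T).T+c["t"]
    p,_=cv2.projectPoints(q.reshape(-1,1,3),np.zeros(3),np.zeros(3),c["mtx"],np.array([c["k1"],0,0,0,0.]))
    return p.reshape(-1,2)
E
python3 - <<'E'
from h import *
for n in("top","scene"):
    c=manip.read_camera(n)
    cv2.imwrite(f"pics/{n}0.png",c["frame"][...,::-1]); np.savez(f"{n}0.npz",**{k:c[k] for k in("frame","depth","mtx","k1","R","t")})
    print(n,(-c["R"].T@c["t"]).round(3),c["mtx"][0,0],c["k1"])
    for k in("tray","divider","square","square_grip","fork","pen","tin","salt_shaker","teaspoon","slot","tray_corner"):
        print(k,[(world(r["location"],c).round(3).tolist(),proj(world(r["location"],c),c).round()[0].tolist(),round(r["conf"],2)) for r in manip.look_for(k,c)])
print(manip.current_t(),manip.current_orientation())
E
```

```text
pics
top [ 0.434 -0.138  1.398] 357.12232199598577 0.028608648286381284
tray [([0.491, 0.053, 0.004], [208.0, 203.0], 0.58)]
divider [([0.515, 0.404, 0.046], [114.0, 197.0], 0.56), ([0.528, -0.286, 0.024], [295.0, 193.0], 0.34)]
square [([0.471, -0.695, 0.012], [402.0, 208.0], 0.76), ([0.527, -0.284, 0.021], [295.0, 194.0], 0.59), ([0.464, -0.517, 0.014], [355.0, 210.0], 0.56)]
square_grip [([0.525, -0.287, 0.023], [296.0, 194.0], 0.71), ([0.468, -0.693, 0.018], [402.0, 209.0], 0.56)]
fork []
pen [([0.657, -0.222, 0.006], [278.0, 161.0], 0.41)]
tin [([0.597, -0.442, 0.055], [337.0, 174.0], 0.64)]
salt_shaker [([0.651, 0.309, 0.008], [143.0, 163.0], 0.25)]
teaspoon [([0.424, -0.038, 0.012], [231.0, 221.0], 0.39)]
slot [([0.494, 0.056, 0.01], [207.0, 203.0], 0.98)]
tray_corner [([0.492, 0.052, 0.009], [208.0, 203.0], 0.79)]
scene [-0.699 -0.761  0.867] 350.8987690661344 0.02231367049209505
tray [([0.487, 0.049, 0.022], [213.0, 194.0], 0.61)]
divider [([0.506, 0.397, 0.027], [157.0, 175.0], 0.77)]
square [([0.468, -0.708, 0.019], [377.0, 244.0], 0.75), ([0.517, -0.288, 0.018], [281.0, 210.0], 0.62), ([0.464, -0.528, 0.02], [331.0, 231.0], 0.55), ([0.654, -0.226, 0.006], [281.0, 195.0], 0.47)]
square_grip [([0.516, -0.29, 0.021], [282.0, 210.0], 0.85), ([0.47, -0.535, 0.014], [333.0, 232.0], 0.8), ([0.467, -0.708, 0.015], [376.0, 245.0], 0.64)]
fork []
pen [([0.509, 0.397, 0.026], [158.0, 175.0], 0.54)]
tin [([0.577, -0.452, 0.051], [322.0, 207.0], 0.62)]
salt_shaker [([0.637, -0.378, 0.05], [310.0, 196.0], 0.52)]
teaspoon []
slot [([0.487, 0.047, 0.025], [213.0, 193.0], 0.92)]
tray_corner [([0.484, 0.044, 0.025], [214.0, 194.0], 0.79), ([0.517, -0.29, 0.018], [282.0, 210.0], 0.73)]
1.2 [5.79101813e-01 3.08774261e+00 6.98759508e-05]
```

View pics/top0.png

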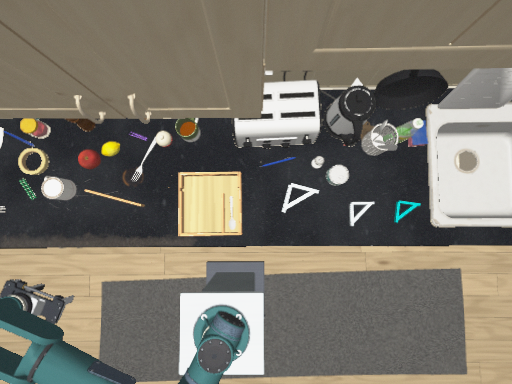

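View pics/scene0.png

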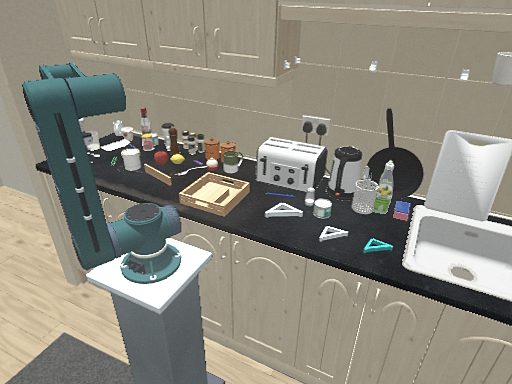

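Candidates for the square in the top picture: large white (298,196), small white (360,212) and turquoise (406,210). I choose the large white one. The divider is the stick at (114,197), the tray is at (208,203), and the pen is at (278,161). Next I'll check close up.

Run:
```python
from h import *
ims=[]
c=manip.read_camera("top"); s=manip.read_camera("scene")
out={}
for cam,n in((c,"top"),(s,"scene")):
    P=cloud(cam)
    for k,ctr in(("tray",(.491,.053)),("divider",(.512,.404)),("square",(.525,-.286))):
        best=None
        for r in manip.cut_out(k,cam):
            m=r["mask"]; q=P[m&(cam["depth"]>0)]; md=np.median(q,0)
            if np.hypot(md[0]-ctr[0],md[1]-ctr[1])<.08 and best is None: best=m
        if best is None: print(n,k,"none"); continue
        out[n+k]=best; q=P[best&(cam["depth"]>0)]
        print(n,k,best.sum(),np.median(q,0).round(3),np.percentile(q,[2,98],axis=0).round(3).tolist(),"grey std")
np.savez("masks.npz",**out)
def crop(cam,u,v,w,h,f,m=None):
    im=cam["frame"][v:v+h,u:u+w,::-1].copy()
    im=cv2.resize(im,None,fx=f,fy=f,interpolation=cv2.INTER_NEAREST)
    return im
a=crop(c,170,160,80,80,5); b=crop(c,275,175,50,50,8)
d=crop(c,75,180,80,40,5); e=crop(s,140,160,80,40,5)
cv2.imwrite("pics/crop1.png",np.vstack([np.hstack([a,b]),np.hstack([d,e])]))
```

```text
top tray 3963 [0.493 0.051 0.009] [[0.376, -0.073, 0.001], [0.605, 0.156, 0.058]] grey std
top divider 145 [0.512 0.388 0.044] [[0.485, 0.31, -0.002], [0.536, 0.476, 0.05]] grey std
top square 377 [ 0.525 -0.288  0.022] [[0.468, -0.361, -0.003], [0.561, -0.238, 0.028]] grey std
scene tray 2036 [0.491 0.045 0.024] [[0.37, -0.08, 0.0], [0.657, 0.153, 0.058]] grey std
scene divider 222 [0.509 0.392 0.025] [[0.481, 0.301, -0.0], [0.54, 0.505, 0.048]] grey std
scene square 336 [ 0.518 -0.295  0.02 ] [[0.461, -0.374, 0.001], [0.56, -0.241, 0.027]] grey std
```

View pics/crop1.png

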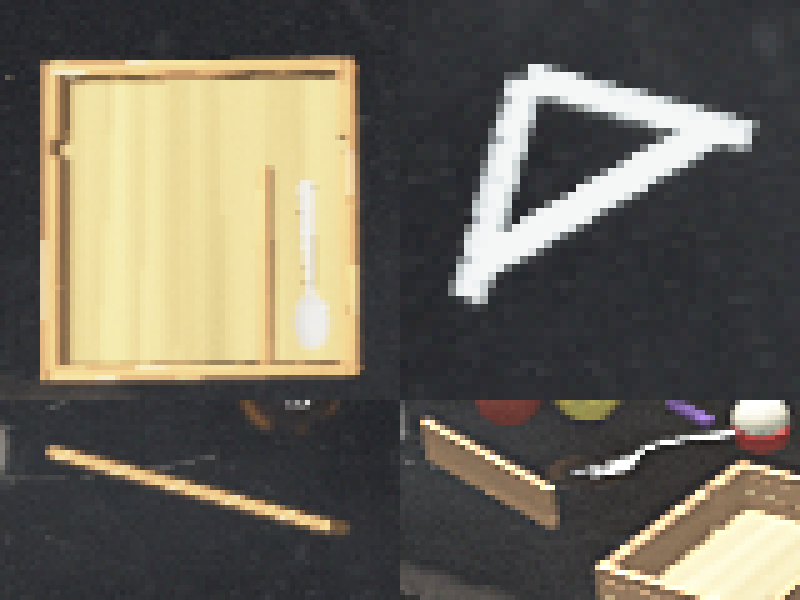

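The crop confirms the large white square, with its corner pointing away and to the left, like the tray's axes. The divider runs from (85,191) to (143,205). The tray is almost straight, with its grooves at rows ~190. Next I fit the silhouettes in both cameras.

```bash
cat > fit.py <<'E'
from h import *
from scipy.optimize import minimize
def box(x0,x1,y0,y1,z0,z1): return np.array([[x,y,z] for x in(x0,x1) for y in(y0,y1) for z in(z0,z1)])/1e3
def prism(poly,z1): p=np.array(poly,float); return np.vstack([np.c_[p,0*p[:,:1]],np.c_[p,0*p[:,:1]+z1]])/1e3
d=8/np.sqrt(2)
def brace():
    c=11.4; w=16/np.sqrt(2)  # x+y=c band +-w
    return [[60-8-8+0,c+w-44],[c+w-44,44],[c-w-53,53],[53,c-w-53]]
M={"tray":[box(-120,120,-118,118,0,56)],"divider":[box(-4.5,4.5,-110.5,110.5,0,46)],
 "square":[prism([[-60,46],[-60,60],[52,60],[60,52],[60,46]],24),prism([[46,-60],[60,-60],[60,52],[46,52]],24),prism(brace(),24)]}
S=8
def render(pose,parts,cam,roi):
    x,y,a=pose[:3]; z=pose[3] if len(pose)>3 else 0
    R=np.array([[np.cos(a),-np.sin(a),0],[np.sin(a),np.cos(a),0],[0,0,1]])
    u,v,w,h=roi; im=np.zeros((h*S,w*S),np.uint8)
    for p in parts:
        q=proj(p@R.T+[x,y,z],cam); q=(q-[u,v]+.5)*S-.5
        cv2.fillConvexPoly(im,cv2.convexHull((q*16).round().astype(np.int32)),255,shift=4)
    return cv2.resize(im,(w,h),interpolation=cv2.INTER_AREA)/255.
def fit(name,x0,cams,thr=75,mode="max"):
    R=[]
    for cam in cams:
        f=cam["frame"].astype(float)
        g=f.max(-1)
        q=render(x0,M[name],cam,(0,0,512,384))
        reg=cv2.dilate((q>0).astype(np.uint8),np.ones((13,13)))
        ys,xs=np.where(reg); roi=(xs.min(),ys.min(),np.ptp(xs)+1,np.ptp(ys)+1)
        b=((g>thr)&(reg>0)).astype(np.uint8)
        n,l,st,_=cv2.connectedComponentsWithStats(b,connectivity=8)
        b=(l==1+np.argmax(st[1:,4])).astype(np.uint8)
        if name=="tray":
            cs,_=cv2.findContours(b,cv2.RETR_EXTERNAL,cv2.CHAIN_APPROX_NONE); cv2.drawContours(b,cs,-1,1,-1)
        u,v,w,h=roi; R.append((cam,roi,b[v:v+h,u:u+w]))
    cost=lambda p:sum((np.abs(render(p,M[name],c,r)-b)).sum() for c,r,b in R)
    best=None
    for sc in(.015,.005):
        p0=x0 if best is None else best.x
        sim=np.vstack([p0]+[np.array(p0)+e for e in np.diag([sc,sc,sc*5])])
        best=minimize(cost,p0,method="Nelder-Mead",options=dict(initial_simplex=sim,xatol=1e-5,fatol=.01,maxiter=400))
    return best.x,best.fun,sum(b.sum() for *_,b in R)
E
python3 - <<'E'
from fit import *
t=dict(np.load("top0.npz")); s=dict(np.load("scene0.npz"))
for c in(t,s): c["k1"]=float(c["k1"])
for n,x0 in(("tray",[.493,.043,0.]),("divider",[.512,.4,-.24]),("square",[.51,-.29,-.25])):
    for thr in (70,90):
        for l,cs in(("top",[t]),("scene",[s]),("both",[t,s])):
            x,f,a=fit(n,x0,cs,thr); print(n,thr,l,x.round(4),round(f,1),a)
E
```

```text
tray 70 top [0.4897 0.0424 0.0133] 170.3 4246
tray 70 scene [0.4951 0.0416 0.0075] 164.0 2189
tray 70 both [0.4902 0.042  0.0085] 367.4 6435
tray 90 top [0.4899 0.0419 0.0055] 60.3 4123
tray 90 scene [0.4951 0.0434 0.0127] 44.6 2047
tray 90 both [0.4905 0.0424 0.0096] 146.4 6170
divider 70 top [ 0.5145  0.4111 -0.2719] 55.4 243
divider 70 scene [ 0.5178  0.4082 -0.259 ] 44.2 279
divider 70 both [ 0.5142  0.4077 -0.27  ] 119.9 522
divider 90 top [ 0.5146  0.4112 -0.2713] 35.4 204
divider 90 scene [ 0.5195  0.4105 -0.2655] 20.7 249
divider 90 both [ 0.5144  0.4088 -0.2707] 81.6 453
square 70 top [ 0.499  -0.3044 -0.2666] 58.2 419
square 70 scene [ 0.501  -0.3042 -0.2444] 30.5 396
square 70 both [ 0.4993 -0.3044 -0.2652] 93.5 815
square 90 top [ 0.4992 -0.3045 -0.2653] 53.3 403
square 90 scene [ 0.5021 -0.3047 -0.233 ] 28.9 385
square 90 both [ 0.4993 -0.3044 -0.2653] 91.4 788
```

```bash
cat >> h.py <<'E'
from scipy.spatial.transform import Rotation as Rot
def ori(a):
    "tool down, jaw axis at world angle a"
    y=np.array([np.cos(a),np.sin(a),0]); z=np.array([0,0,-1.]); x=np.cross(y,z)
    return Rot.from_matrix(np.stack([x,y,z],1)).as_rotvec()
def st(msg=""):
    print(msg,"t%.1f"%manip.current_t(),"p",np.round(manip.current_ee_pos(),4),"f",np.round(manip.current_ft_force(),2),"m",np.round(manip.current_ft_torque(),2),"w %.3f"%manip.current_gripper_width())
E
python3 - <<'E'
from h import *
print(Rot.from_rotvec(manip.current_orientation()).as_matrix().round(2).tolist())
c=manip.read_camera("top"); print(c["mtx"].tolist())
for n,p,a in(("div",[.516,.41,.1],-.268),("slot",[.547,.043,.12],.009),("sq",[.506,-.3,.1],-.26+np.pi/4),("corner",[.48,.09,.1],.009+np.pi/4)):
    for k in(0,np.pi):
        q=manip.inverse_kinematics(p,ori(a+k)); print(n,round(k),None if q is None else np.round(q,2))
E
```

```text
[[-0.93, 0.36, 0.0], [0.36, 0.93, 0.0], [-0.0, 0.0, -1.0]]
[[357.12232199598577, 0.0, 255.8991308871811], [0.0, 357.12232199598577, 189.51462674869694], [0.0, 0.0, 1.0]]
div 0 [ 0.59  0.37  1.24 -0.    1.53  0.85]
div 3 [ 0.59  0.37  1.24 -0.    1.53 -2.29]
slot 0 [-0.02  0.12  1.51 -0.    1.52 -0.03]
slot 3 None
sq 0 [-0.63  0.21  1.44  0.    1.49 -1.16]
sq 3 [-0.63  0.21  1.44 -0.    1.49  1.98]
corner 0 [ 0.07 -0.    1.68 -0.    1.47 -0.73]
corner 3 [ 0.07 -0.    1.68  0.    1.47  2.42]
```

```bash
python3 - <<'E'
from fit import *
a=-.268; x,y=.517,.410
manip.goto([x,y,.15],ori(a)); manip.gripper_to(.6)
hit=manip.line_to([x,y,.012],max_speed=.12,max_force=6); st(f"down {hit}")
manip.gripper_to(0,grip_force=25); st("grip")
manip.line_to([x,y,.12],max_speed=.12); st("up")
# hover above the slot
tx,ty,ta=.4925,.0423,.0095
sx,sy=tx+.055*np.cos(ta),ty+.055*np.sin(ta)
manip.goto([sx,sy,.12],ori(ta)); st("hover")
for n in("top","scene"):
    c=manip.read_camera(n); np.savez(f"{n}1.npz",**{k:c[k] for k in("frame","depth","mtx","k1","R","t")})
    u,v,w,h=(165,150,90,90) if n=="top" else (160,120,110,100)
    cv2.imwrite(f"pics/{n}1.png",cv2.resize(c["frame"][v:v+h,u:u+w,::-1],None,fx=5 if n=="scene" else 4,fy=5 if n=="scene" else 4,interpolation=cv2.INTER_CUBIC))
E
python3 -c "
import cv2,numpy as np
a=cv2.imread('pics/top1.png');b=cv2.imread('pics/scene1.png');b=cv2.resize(b,(396,360));cv2.imwrite('pics/m1.png',np.hstack([a,b]))"
```

```text
down False t5.0 p [0.5178 0.4105 0.0133] f [0.51 0.09 0.75] m [-0.1   0.01  0.01] w 0.604
grip t5.8 p [0.5169 0.41   0.012 ] f [-0.24  0.87  0.06] m [-0.07  0.16  0.03] w 0.093
up t6.8 p [0.5164 0.4096 0.1186] f [ 0.08 -0.3  -0.79] m [-0.1   0.16 -0.03] w 0.096
hover t8.2 p [0.5476 0.0436 0.1199] f [-0.07  0.62 -0.46] m [-0.07  0.04 -0.01] w 0.094
```

View pics/m1.png

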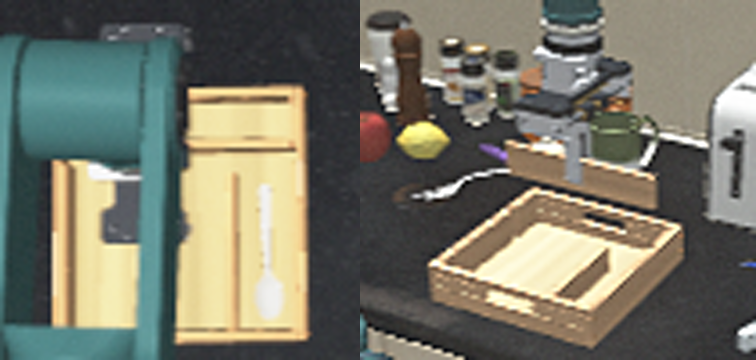

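The divider is held level over the slot, and both its ends show in the scene view. I'll measure it against the tray in that same view.

Run:
```python
from fit import *
s=dict(np.load("scene1.npz")); s["k1"]=float(s["k1"]); t=dict(np.load("top1.npz")); t["k1"]=float(t["k1"])
x,f,a=fit("tray",[.4935,.0423,.01],[s],90); print("tray",x.round(4),f,a)
f0=s["frame"].astype(float); wood=((f0[...,0]-f0[...,2])>22)
def R(p): return render(p,M["divider"],s,(0,0,512,384))
x0=[.5476,.0436,.0095,.108]
reg=cv2.dilate((R(x0)>0).astype(np.uint8),np.ones((9,9)))
b=(wood&(reg>0)).astype(np.uint8)
n,l,stt,_=cv2.connectedComponentsWithStats(b); 
b=np.isin(l,[i for i in range(1,n) if stt[i,4]>30]).astype(np.uint8)
ys,xs=np.where(reg>0); u,v,w,h=xs.min(),ys.min(),np.ptp(xs)+1,np.ptp(ys)+1
bb=b[v:v+h,u:u+w]
# ignore finger area: central columns
X=R(x0); ce=proj([[.5476,.0436,.13]],s)[0]; W=np.ones_like(bb,float); W[:,int(ce[0]-u-9):int(ce[0]-u+9)]=0
for z in(.106,.108,.110):
    cost=lambda p:(W*np.abs(render([p[0],p[1],p[2],z],M["divider"],s,(u,v,w,h))-bb)).sum()
    r=minimize(cost,x0[:3],method="Nelder-Mead",options=dict(initial_simplex=np.array(x0[:3])+np.vstack([[0,0,0],np.diag([.006,.006,.03])]),xatol=1e-5,fatol=.01)); print(z,r.x.round(4),r.fun.round(1),bb.sum())
m=cv2.cvtColor(cv2.resize(s["frame"][v:v+h,u:u+w],None,fx=7,fy=7,interpolation=cv2.INTER_NEAREST),cv2.COLOR_RGB2BGR)
m2=cv2.resize(bb*255,None,fx=7,fy=7,interpolation=cv2.INTER_NEAREST); cv2.imwrite("pics/d1.png",np.vstack([m,cv2.merge([m2]*3)])); print(m.shape)
```

```text
tray [0.4952 0.043  0.0108] 44.83137254901961 2045
0.106 [0.5538 0.0426 0.0276] 107.2 533
0.108 [0.5508 0.0407 0.0238] 106.9 533
0.11 [0.5475 0.0389 0.0238] 106.8 533
(196, 357, 3)
```

View pics/d1.png

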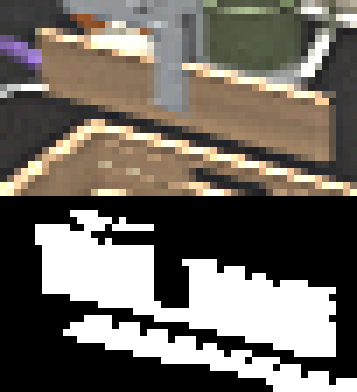

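The mask picked up the tray and the pot, so vision isn't enough for the ±1.5 mm fit. I'll find the grooves by touch: the sign of the moment about x shows which end is sitting on a board.

```bash
cat > ins.py <<'E'
from h import *
import sys
def tryat(sx,sy,a,zup=.078,F=5):
    manip.line_to([sx,sy,zup],rot=ori(a),max_speed=.1); manip.pause(.15)
    m0=np.array(manip.current_ft_torque()); f0=np.array(manip.current_ft_force())
    hit=manip.line_to([sx,sy,.021],max_speed=.05,max_force=F)
    p=manip.current_ee_pos(); dm=np.array(manip.current_ft_torque())-m0; df=np.array(manip.current_ft_force())-f0
    print("try",np.round([sx,sy,a],4),hit,"z %.4f"%p[2],"df",df.round(1),"dm",dm.round(2),"t%.1f"%manip.current_t())
    return hit,p[2],dm,df
E
python3 - <<'E'
from ins import *
sx,sy,a=.5476,.0429,.0098
for i in range(3):
    hit,z,dm,df=tryat(sx,sy,a)
    if z<.055: break
    if abs(dm[0])>.15: sy-=np.sign(dm[0])*.0015
    else: break
E
```

```text
try [0.5476 0.0429 0.0098] True z 0.0624 df [-0.8  0.2 -0.4] dm [-0.01  0.09  0.01] t9.5
```

Run:
```python
from ins import *
st()
p=manip.current_ee_pos()
for k in range(3):
    hit=manip.line_to([.5476,.0429,.0205],max_speed=.03,max_force=6); st(f"hit {hit}")
    if not hit: break
```

```text
t9.5 p [0.5465 0.0429 0.0624] f [-0.04 -0.22 -1.28] m [-0.1   0.14 -0.03] w 0.091
hit False t11.1 p [0.5474 0.0429 0.0205] f [-0.95  0.75 -0.87] m [-0.1   0.2  -0.03] w 0.094
```

Run:
```python
from h import *
hit=manip.line_to([.5474,.0429,.017],max_speed=.03,max_force=8); st(f"press {hit}")
manip.gripper_to(.3); st("open")
manip.line_to([.5474,.0429,.16],max_speed=.15); st("up")
manip.goto([.40,-.15,.25],ori(.4)); manip.gripper_to(.6)
for n in("top","scene"):
    c=manip.read_camera(n); np.savez(f"{n}2.npz",**{k:c[k] for k in("frame","depth","mtx","k1","R","t")})
    P=cloud(c)
    if n=="top":
        ta=.01;tx,ty=.4925,.0425
        L=(P-[tx,ty,0])@np.array([[np.cos(ta),-np.sin(ta),0],[np.sin(ta),np.cos(ta),0],[0,0,1]])
        sel=(abs(L[...,0]-.055)<.012)&(abs(L[...,1])<.1)&(L[...,2]>.03)&(L[...,2]<.07)&(c["depth"]>0)
        print("div top",sel.sum(),np.median(L[sel],0).round(4)); q=L[sel]; print(np.polyfit(q[:,1],q[:,0],1),np.polyfit(q[:,1],q[:,2],1))
a=np.load("top2.npz")["frame"][155:245,165:255,::-1]; b=np.load("scene2.npz")["frame"][160:260,165:325,::-1]
cv2.imwrite("pics/m2.png",np.hstack([cv2.resize(a,(360,360)),cv2.resize(b,(440,360),interpolation=cv2.INTER_CUBIC)]))
```

```text
press True t11.3 p [0.5474 0.0429 0.0198] f [ 0.18 -0.67  3.53] m [-0.08  0.09 -0.04] w 0.092
open t11.8 p [0.5456 0.0429 0.0179] f [ 0.03 -0.58 -0.45] m [-0.09  0.03 -0.  ] w 0.296
up t12.9 p [0.5467 0.0429 0.1587] f [-0.67  0.3  -0.38] m [-0.02  0.05  0.01] w 0.299
div top 146 [ 0.0542 -0.0071  0.0527]
[-0.00639151  0.05407983] [-0.03403842  0.05139056]
```

View pics/m2.png

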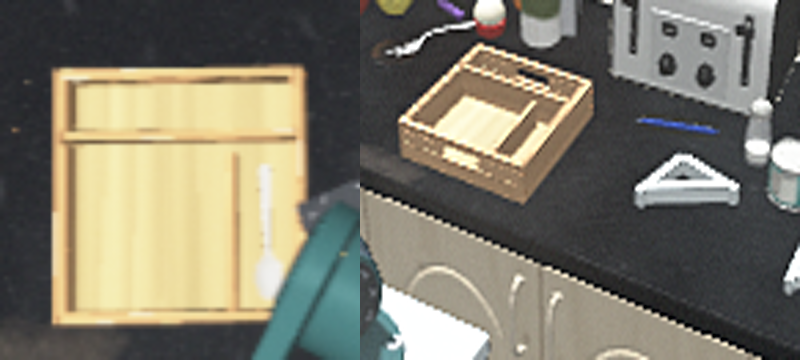

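The divider is seated across the tray, and the fingers bottomed with its lower edge at z ≈ 8 mm. The polyfit slope in z may only be mixed pixels, so I'll check for tilt bin by bin and then pick up the square.

Run:
```python
from h import *
ta=.01
for n,tx in(("top",.4905),("scene",.495)):
    c=dict(np.load(n+"2.npz")); c["k1"]=float(c["k1"]); P=cloud(c)
    L=(P-[tx,.0425,0])@np.array([[np.cos(ta),-np.sin(ta),0],[np.sin(ta),np.cos(ta),0],[0,0,1]])
    for nm,x0 in(("div",.055),("back",.115)):
        o=[]
        for y in np.arange(-.09,.1,.03):
            s=(abs(L[...,0]-x0)<.01)&(abs(L[...,1]-y)<.015)&(c["depth"]>0); o.append(round(float(np.percentile(L[s][:,2],90))*1e3,1) if s.sum()>3 else None)
        print(n,nm,o)
a=-.262+np.pi/4
sx,sy,sa=.5003,-.3045,-.262   # mean fit, top/scene
g=np.array([sx,sy])+5.7e-3*np.array([np.cos(sa)-np.sin(sa),np.sin(sa)+np.cos(sa)])
print("grip",g)
manip.goto([g[0],g[1],.12],ori(a)); st("above")
hit=manip.line_to([g[0],g[1],.003],max_speed=.1,max_force=6); st(f"down {hit}")
manip.gripper_to(0,grip_force=40); st("grip")
manip.line_to([g[0],g[1],.11],max_speed=.12); st("up")
c=manip.read_camera("scene"); f=c["frame"][130:250,220:340,::-1]
cv2.imwrite("pics/sq3.png",cv2.resize(f,(600,600),interpolation=cv2.INTER_CUBIC))
np.savez("scene3.npz",**{k:c[k] for k in("frame","depth","mtx","k1","R","t")})
```

```text
top div [57.1, 55.1, 55.8, 53.9, 54.7, 54.8, 54.9]
top back [56.0, 56.7, 56.6, 57.6, 58.0, 55.4, 57.3]
scene div [55.5, 53.3, 54.3, 53.3, 51.7, 52.9, 51.2]
scene back [56.8, 56.4, 55.9, 54.8, 54.6, 54.6, 56.7]
grip [ 0.50728185 -0.30047089]
above t15.6 p [ 0.5075 -0.3002  0.121 ] f [0.15 0.38 0.93] m [-0.04  0.06  0.01] w 0.602
down False t16.9 p [ 0.5079 -0.3009  0.004 ] f [0.89 0.22 0.99] m [-0.05  0.   -0.02] w 0.602
grip t17.6 p [ 0.5071 -0.3006  0.003 ] f [-0.99 -0.43  0.64] m [-0.13  0.18 -0.04] w 0.168
up t18.6 p [ 0.5067 -0.3     0.1087] f [-0.01 -0.52 -2.98] m [-0.    0.02 -0.02] w 0.170
```

View pics/sq3.png

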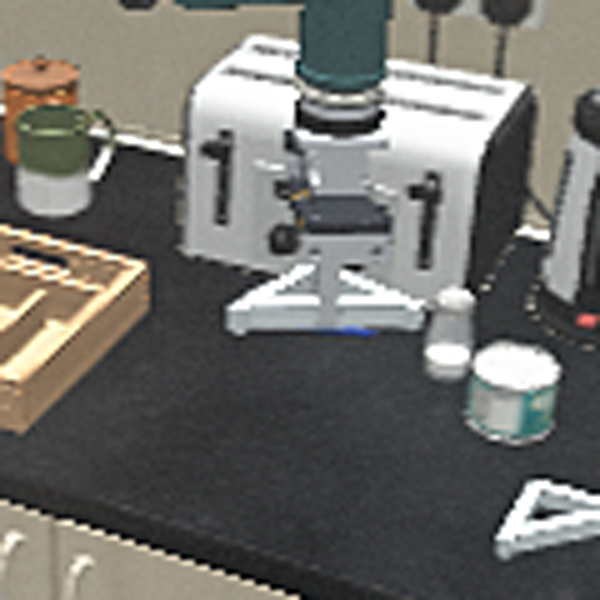

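The square is gripped by its brace (16 mm) and hangs level. In the scene camera the divider top and the back board slope alike, so I take the divider as level. Now to place it, with gentle approaches.

```bash
cat > tr.py <<'E'
from h import *
ta=.010; T=np.array([.4924,.0429])
c,s=np.cos(ta),np.sin(ta)
def W(x,y): return T+np.array([c*x-s*y,s*x+c*y])/1e3
def loc(p): d=(np.asarray(p)[:2]-T)*1e3; return np.array([c*d[0]+s*d[1],-s*d[0]+c*d[1]])
def floc():
    f=np.mean([manip.current_ft_force() for _ in range(8)],0); m=np.mean([manip.current_ft_torque() for _ in range(8)],0)
    return np.round([c*f[0]+s*f[1],-s*f[0]+c*f[1],f[2]],2),np.round(m,2)
def rep(msg): print(msg,"t%.1f"%manip.current_t(),"loc",loc(manip.current_ee_pos()).round(2),"z %.4f"%manip.current_ee_pos()[2],*floc(),"w %.3f"%manip.current_gripper_width())
E
python3 - <<'E'
from tr import *
a=ta+np.pi/4
gx,gy=-2.3-12,51.7-12
p=W(gx,gy)
manip.goto([*p,.14],ori(a)); rep("hover")
manip.line_to([*p,.022],max_speed=.12); manip.pause(.2); rep("low")
hit=manip.line_to([*p,.008],max_speed=.02,max_force=3); rep(f"floor {hit}")
hit=manip.line_to([*W(gx,gy+20),manip.current_ee_pos()[2]],max_speed=.02,max_force=5); rep(f"+y {hit}")
E
```

```text
hover t20.1 loc [-13.98  38.87] z 0.1399 [-0.24  0.68 -2.08] [-0.08  0.04  0.03] w 0.164
low t21.5 loc [-13.65  39.72] z 0.0229 [-0.02  0.11 -2.32] [-0.11  0.03  0.03] w 0.166
floor True t22.0 loc [-14.47  39.7 ] z 0.0109 [-0.25  0.46  3.14] [-0.03 -0.04  0.03] w 0.165
+y True t22.6 loc [-14.35  49.75] z 0.0109 [-1.05  0.06  1.97] [ 0.08 -0.04  0.02] w 0.166
```

Run:
```python
from tr import *
z=.0109
for y in(50.5,51,51.5,52,52.5,53):
    hit=manip.line_to([*W(-14.3,y),z],max_speed=.02,max_force=8); manip.pause(.1); rep(f"y{y} {hit}")
    if floc()[0][1]<-5: break
```

```text
y50.5 False t23.0 loc [-14.35  49.78] z 0.0109 [ 0.08 -4.61  3.5 ] [-0.66  0.05  0.09] w 0.170
y51 False t23.4 loc [-14.34  49.8 ] z 0.0109 [-0.78 -5.72  4.17] [-0.87 -0.02  0.03] w 0.168
```

Run:
```python
from tr import *
z=.0109
hit=manip.line_to([*W(-6,51),z],max_speed=.03,max_force=8); manip.pause(.1); rep(f"x-6 {hit}")
for x in np.arange(-5,4,1.):
    hit=manip.line_to([*W(x,51),z],max_speed=.02,max_force=10); manip.pause(.1); rep(f"x{x} {hit}")
    if floc()[0][0]<-7 : break
```

```text
x-6 True t23.7 loc [-13.94  49.69] z 0.0111 [-0.3   0.05  3.37] [ 0.34 -0.11  0.  ] w 0.166
x-5.0 True t24.1 loc [-11.66  49.56] z 0.0114 [-0.64 -0.17  4.09] [ 0.25 -0.09  0.02] w 0.166
x-4.0 True t24.5 loc [-9.27 49.46] z 0.0115 [-2.21 -0.19  4.03] [ 0.21 -0.04  0.1 ] w 0.168
x-3.0 True t24.9 loc [-8.07 49.33] z 0.0116 [-1.71 -0.64  3.51] [ 0.17 -0.06  0.05] w 0.165
x-2.0 True t25.2 loc [-7.03 49.24] z 0.0118 [-1.61 -0.72  5.3 ] [ 0.23 -0.08  0.12] w 0.167
x-1.0 True t25.6 loc [-6.07 49.16] z 0.0121 [-2.29 -1.37  6.23] [ 0.2  -0.03  0.1 ] w 0.170
x0.0 True t26.0 loc [-4.79 49.07] z 0.0121 [-1.3  -0.13  5.48] [ 0.25 -0.03  0.1 ] w 0.171
x1.0 True t26.3 loc [-4.69 49.17] z 0.0123 [-1.33 -0.97  6.33] [0.22 0.03 0.07] w 0.171
x2.0 True t26.6 loc [-4.62 49.24] z 0.0124 [-1.89 -0.46  5.57] [0.25 0.   0.01] w 0.167
x3.0 True t27.0 loc [-4.55 49.33] z 0.0126 [-3.24 -0.86  5.22] [ 0.26 -0.01 -0.05] w 0.170
```

Run:
```python
from tr import *
c_=manip.read_camera("scene"); t_=manip.read_camera("top")
np.savez("scene4.npz",**{k:c_[k] for k in("frame","depth","mtx","k1","R","t")})
a=t_["frame"][155:245,165:255,::-1]; b=c_["frame"][150:230,160:270,::-1]
cv2.imwrite("pics/m4.png",np.hstack([cv2.resize(a,(300,300)),cv2.resize(b,(495,360),interpolation=cv2.INTER_CUBIC)[:300]]))
rep("now"); print(Rot.from_rotvec(manip.current_orientation()).as_matrix().round(4).tolist())
P=cloud(c_); L=(P-[.495,.0425,0])@np.array([[c,-s,0],[s,c,0],[0,0,1]])
f=c_["frame"].astype(float); white=((f.max(-1)-f.min(-1))<25)&(f.max(-1)>120)
sel=white&(L[...,2]<.045)&(L[...,2]>.0)&(abs(L[...,0]+.01)<.065)&(abs(L[...,1]-.045)<.065)
q=L[sel]*1e3
for r in q[np.lexsort((q[:,1],))][::max(1,len(q)//25)]: print(r.round(0).tolist(),end=' ')
```

```text
now t27.1 loc [-4.57 49.34] z 0.0126 [-2.65 -0.54  6.04] [0.2  0.04 0.01] w 0.172
[[-0.7153, 0.697, -0.0492], [0.6986, 0.7151, -0.0252], [0.0177, -0.0524, -0.9985]]
[34.0, -17.0, 22.0] [39.0, -7.0, 11.0] [41.0, -1.0, 8.0] [45.0, 6.0, 32.0] [20.0, 13.0, 32.0] [36.0, 18.0, 34.0] [-0.0, 23.0, 34.0] [5.0, 27.0, 14.0] [21.0, 30.0, 32.0] [16.0, 33.0, 34.0] [-22.0, 37.0, 31.0] [33.0, 44.0, 34.0] [-15.0, 52.0, 34.0] [-8.0, 56.0, 35.0] [-10.0, 61.0, 34.0] [-36.0, 66.0, 30.0] [-28.0, 71.0, 35.0] [-34.0, 78.0, 37.0] [-52.0, 83.0, 28.0] [11.0, 86.0, 33.0] [-3.0, 88.0, 35.0] [31.0, 89.0, 17.0] [-71.0, 92.0, 30.0] [-26.0, 95.0, 33.0] [-68.0, 99.0, 32.0] [12.0, 104.0, 29.0]
```

View pics/m4.png

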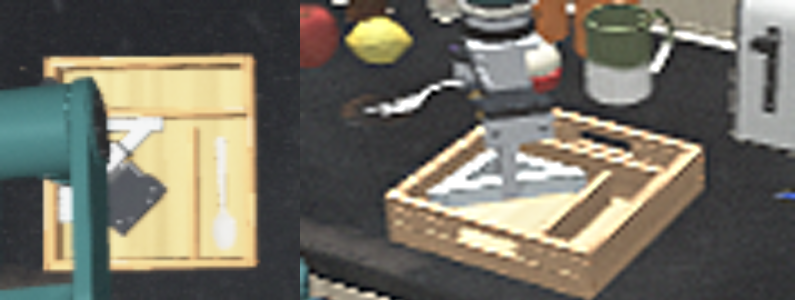

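The repeated stops built up a 3° tool tilt, because rot=None keeps the deflected orientation. I'll back off, straighten the tool, set the square flat again, and push with small commanded offsets at a fixed orientation.

```bash
cat >> tr.py <<'E'
A=ori(ta+np.pi/4)
def tilt(): print("   toolz",Rot.from_rotvec(manip.current_orientation()).as_matrix()[:,2].round(4), "yaw err %.4f"%(np.arctan2(*Rot.from_rotvec(manip.current_orientation()).as_matrix()[1::-1,1])-ta-np.pi/4))
E
python3 - <<'E'
from tr import *
manip.line_to([*W(-8,47),.0135],rot=A,max_speed=.03); manip.pause(.2); rep("back"); tilt()
manip.line_to([*W(-8,47),.0105],rot=A,max_speed=.02); manip.pause(.2); rep("down"); tilt()
manip.line_to([*W(-8,50.8),.0108],rot=A,max_speed=.02,max_force=25); manip.pause(.2); rep("y"); tilt()
for x in(-6,-5,-4,-3):
    manip.line_to([*W(x,50.8),.0108],rot=A,max_speed=.02,max_force=25); manip.pause(.15); rep(f"x{x}"); tilt()
    if floc()[0][0]<-7: break
E
```

```text
back t27.6 loc [-8.08 47.09] z 0.0129 [-0.28  0.02 -2.78] [-0.07  0.04 -0.  ] w 0.168
   toolz [-1.3e-03 -2.0e-04 -1.0e+00] yaw err 0.0001
down t28.1 loc [-7.68 47.07] z 0.0107 [ 1.54  0.13 -0.53] [-0.03 -0.1  -0.02] w 0.168
   toolz [ 7.e-04  2.e-04 -1.e+00] yaw err -0.0000
y t28.6 loc [-8.25 49.73] z 0.0107 [ 0.24 -4.91 -0.2 ] [-0.93  0.07  0.06] w 0.167
   toolz [-6.0e-04 -2.1e-03 -1.0e+00] yaw err -0.0001
x-6 t29.0 loc [-7.57 49.72] z 0.0106 [-3.56 -4.97  2.4 ] [-0.97  0.67  0.02] w 0.166
   toolz [-0.0036 -0.0022 -1.    ] yaw err -0.0000
x-5 t29.4 loc [-7.11 49.72] z 0.0107 [-5.02 -5.29  3.33] [-1.    0.8  -0.03] w 0.168
   toolz [-0.0048 -0.0023 -1.    ] yaw err 0.0000
x-4 t29.8 loc [-6.18 49.76] z 0.0106 [-5.85 -4.4   3.96] [-0.95  0.86 -0.08] w 0.171
   toolz [-0.005  -0.0023 -1.    ] yaw err 0.0001
x-3 t30.2 loc [-5.15 49.71] z 0.0106 [-4.81 -4.38  3.71] [-1.03  0.88  0.02] w 0.168
   toolz [-0.0049 -0.0023 -1.    ] yaw err 0.0000
```

Run:
```python
from tr import *
for x in(-2,-1,0,.7,1.4,2.1):
    manip.line_to([*W(x,50.8),.0106],rot=A,max_speed=.02,max_force=30); manip.pause(.15); rep(f"x{x}"); tilt()
    if floc()[0][0]<-11: break
```

```text
x-2 t30.6 loc [-4.29 49.71] z 0.0107 [-6.49 -5.02  5.3 ] [-0.96  1.01  0.  ] w 0.172
   toolz [-0.0052 -0.0023 -1.    ] yaw err 0.0000
x-1 t31.0 loc [-3.66 49.71] z 0.0106 [-6.83 -4.97  5.89] [-0.99  1.14 -0.03] w 0.170
   toolz [-0.006  -0.0023 -1.    ] yaw err 0.0001
x0 t31.4 loc [-3.66 49.73] z 0.0106 [-10.2   -5.12   8.39] [-0.98  1.55 -0.04] w 0.171
   toolz [-0.0083 -0.0024 -1.    ] yaw err 0.0001
x0.7 t31.8 loc [-3.65 49.71] z 0.0106 [-11.24  -6.3    9.17] [-1.03  1.79 -0.08] w 0.172
   toolz [-0.0098 -0.0025 -0.9999] yaw err 0.0001
```

Both faces are against hard stops, and Mz matches centred, flush contact. Last trim: cancel the remaining 0.6° tool tilt and balance the two pushes.

Run:
```python
from tr import *
k=np.array([.0095,.003])
B=(Rot.from_rotvec([-k[1],k[0],0]).inv()*Rot.from_rotvec(A))
# choose the sign that tips tool z by +k
if B.as_matrix()[0,2]<0: B=Rot.from_rotvec([-k[1],k[0],0])*Rot.from_rotvec(A)
print(B.as_matrix()[:,2].round(4))
manip.line_to([*W(.4,51.3),.0106],rot=B.as_rotvec(),max_speed=.02,max_force=30); manip.pause(.3); rep("trim"); tilt()
manip.pause(1); rep("hold"); tilt()
c_=manip.read_camera("scene"); t_=manip.read_camera("top")
np.savez("scene5.npz",**{k:c_[k] for k in("frame","depth","mtx","k1","R","t")})
a=t_["frame"][155:245,165:255,::-1]; b=c_["frame"][150:230,160:270,::-1]
cv2.imwrite("pics/m5.png",np.hstack([cv2.resize(a,(300,300)),cv2.resize(b,(495,360),interpolation=cv2.INTER_CUBIC)[:300]]))
P=cloud(c_); L=(P-[.495,.0425,0])@np.array([[c,-s,0],[s,c,0],[0,0,1]])
f=c_["frame"].astype(float); white=((f.max(-1)-f.min(-1))<25)&(f.max(-1)>140)
q=L[white&(L[...,2]<.04)&(L[...,2]>.024)&(abs(L[...,0]+.01)<.07)&(abs(L[...,1]-.045)<.065)]*1e3
print(len(q),np.median(q[:,2]),np.linalg.lstsq(np.c_[q[:,:2],np.ones(len(q))],q[:,2],rcond=None)[0].round(3))
for y in np.arange(-90,35,20):
    o=(abs(L[...,1]*1e3-y)<10)&(abs(L[...,0]-.057)<.01)&(c_["depth"]>0); print("div",y,(np.percentile(L[o][:,2],90)*1e3).round(1) if o.sum()>3 else None,end=' ')
```

```text
[ 0.0095  0.003  -1.    ]
trim t32.4 loc [-3.56 49.73] z 0.0106 [-8.73 -6.66  9.24] [-1.37  1.99 -0.04] w 0.167
   toolz [ 3.e-04 -6.e-04 -1.e+00] yaw err 0.0002
hold t33.4 loc [-3.54 49.74] z 0.0106 [-9.33 -6.15  8.82] [-1.38  1.96 -0.01] w 0.167
   toolz [ 3.e-04 -5.e-04 -1.e+00] yaw err 0.0002
155 31.123285142530964 [-5.0000e-03 -2.0000e-03  3.1198e+01]
div -90 53.9 div -70 53.1 div -50 54.3 div -30 52.5 div -10 54.0 div 10 53.7 div 30 49.2
```

View pics/m5.png

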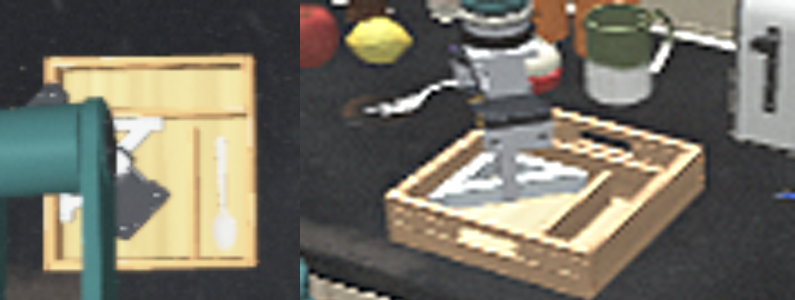

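The square lies flat: its top is at 31 mm (32 expected) with no slope. The divider is level at about 54 mm, and both pushes are steady, so I'm handing in.

Run:
```python
from tr import *
manip.job_done(); rep("end")
```

```text
the job is handed in; nothing more can be done
the job is handed in; nothing more can be done
```

The job is handed in at about 33 s of robot time. The divider is in its grooves, and the square is still gripped and pressed into the corner. I didn't get a verdict.

**What I did:**
- **Divider:** I gripped the loose divider, lowered it into the grooves until its lower edge reached about z = 8 mm (the tray floor), and let go.
- **Square:** I picked up the large white square by its brace and set it flat in the large compartment. I pressed it against the left side board, then against the divider, until the divider stopped in its grooves.

**Last checks:**
- **Push:** about 9 N on the divider and 6 N on the side board, steady for 1 s. The twisting moment was near zero, which fits both faces being flush.
- **Square:** its top was level at 31 mm (32 expected).
- **Divider:** its top was level at about 54 mm (54 expected). One reading at 49 mm, close to the square and gripper, I put down to mixed pixels.
- **Bystanders:** I didn't touch any of them; the ones visible in the last pictures looked unmoved, but I didn't measure them.

**What went wrong or disagreed:**
- **Tilted push:** my first push tilted the tool by 3°. I backed off, straightened it, set the square flat again and repeated the push.
- **Camera disagreement:** the two cameras differed by 3–5 mm in x.
- **Stopping point:** the square stopped about 1.3 mm (x) and 2 mm (y) short of where I expected. I relied on contact there, and take the gap to be error in my estimate of the tray's position.

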